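Pull the probe cassette from the test unit

ROBOT

A 6-joint arm with a two-finger parallel gripper is mounted at the origin on a cart in front of the work surface, level with it; the furniture and walls round the work are solid. World frame = base frame: x ahead of the robot, y to its left, z up, the work surface at z = 0. Lengths are in mm, angles in rad, forces in N, time in s.
With the tool pointing down it reaches from about 275 to 850 mm from the base axis. Payload 5.2 kg.
Tool frame: the origin (TCP) lies on the front face of the gripper's body, between the roots of the fingers; the fingertips stand 73 mm ahead of it and the grasp point (between the pads) lies 54 mm ahead of it (env.finger_overhang is the distance from the TCP to the fingertips, in mm); x points along the fingers, y is the direction in which the jaws open and shut, and the axes are right-handed (so a half turn about x gives the same grasp; the last joint's range is limited). The gripper opens to 85 mm and grips with 20 to 120 N. Pads are 22 mm wide; open, the fingers measure 114 mm over their backs; the gripper's body (76 mm by 85 mm) begins 54 mm behind the grasp point. The pads swing forward as they close: fully open they stand 13 mm farther back than shut.
Start: joints at [-1.35, 0.259, 1.535, -0, 1.348, -0.203], TCP at [226.196, -501.339, 303.91] pointing down, gripper open.
Joint ranges: [-3.14, 3.14], [-0.91, 2.08], [0.19, 2.58], [-1.22, 4.36], [0.22, 2.71], [-3.12, 3.12]. Speed limits (rad/s): [2.57, 2.57, 3.14, 3.14, 3.14, 3.14].

INTERFACE

Orientations are given as a rotation vector (axis times angle).
In Python, from plant import env gives the robot as it stands.
- The arm moves only by the shell command python3 -m creep 'ROWS' [OPENING] [FORCE]. ROWS is text: rows parted by semicolons, each of 6 numbers parted by spaces: the shift along the tool's x, y, z in mm, then the turn, a rotation vector about the tool's x, y, z in degrees. A call has 1 to 20 rows; each row is the pose to reach, as a shift and turn from the pose commanded when the call began, along the tool's axes at that moment; what a row does not reach only later rows make up. A row lasts 1/8 s, in which the tool goes at most 62.5 mm and 10.7 degrees, less where a joint would pass 70% of its speed; a pose out of reach is approached as far as the arm can. A call with a gripper value outside its range is refused whole. OPENING is the finger opening in mm, from 0 to 85.4, set as the call begins (- or left out, the last holds). The fingers move at their own pace and stop on an object; FORCE is the grip in N (left out, the last holds). Time passes only in rows, so rows that repeat a pose let the fingers close. It gives the time, the measured TCP pose, the force and the opening at its end, in the units of the state.
- env.state(): the state, without advancing time (a new reading comes with each control period).
- env.capture(name): name is "side" or "top"; returns the picture (400x640x3 uint8, red, green, blue); there is no depth.
- env.camera_params(name): a dict with "intrinsics" (3x3 intrinsics, pixels), "dist" ([k1, k2, p1, p2, k3] as OpenCV has them; the pictures are not rectified), "R" (3x3) and "t" (3): a world point X has camera coordinates R X + t. Camera axes: x right, y down, z forward; pixel columns grow to the right and rows downward; lengths in mm; the calibration is good to about 2 mm. A picture is of the moment at which its call begins. camera_params takes no time and is no camera call.
- env.sign_off(): hands the job in, once; it reports no verdict.
The state is a dict: "t": time; "qpos": joint angles; "joint_velocities": joint speeds; "joint_torque": joint torques, N m; "tcp_pos": TCP position; "tool_rot": TCP orientation; "wrist_force": force on the tool from outside, world axes, zero at the start; "ft_torque": the same for the moment, N m; "grip_width": finger opening in mm.
Only numpy, scipy, OpenCV 4.12 (cv2) and the standard library are available. Lean on these libraries where they do the work, as an engineer would, in place of code of your own. Each camera call takes 0.05 s, during which the arm holds its last target.

TASK

Switch the test unit's supply off by pushing its toggle right over to the rear; only then pinch the two side catches of the blue probe cassette together and lift it straight up out of its bay for a look at its pins. Finish still holding it by the pinched catches, still and upright, its lower end at least 5 cm above the unit's top; leave the white cassette seated and the other things on the bench alone.

Things in the scene. Friction and masses are not known exactly. Their poses are not given: they have to be found in the camera images.
- test_unit: Fixed grey box 124 (x) x 220 (y) x 59.5 (z) mm; origin under its centre. x runs from the front (black panel with connectors) to the rear, y to its left, z up. Slate-grey top plate at z 59.5 with two bays at x 0, y +62 and y -8, either cassette in either; toggle at x 0, y -80. Bay opening 48 (x) x 43 (y); cassettes have 1.5 mm play and rise 2.5 before the catch teeth meet the plate.
- blue_cassette_grip (a point): Probe cassette, blue head, black pads; plug-in, 40 mm wide (y), 86 high, 0.15 kg, seated in a bay. Point midway between its two thumb pads, 76 above its underside, 28.5 above the top plate; axes as test_unit. Pads face front (-x) and rear (+x), reach 14 above and below this point; outer faces 55 apart here, 60 at their top, 30 and upright when pinched. Head between: 21 thick, ends 10 above. The one to pull: underside 47.5 below the plate.
- blue_cassette_front (a joint): Front (-x) catch of the blue cassette: black spring lever hinged near the foot, ribbed thumb pad 20 wide x 28 high x 3 mm at its top, tooth under the top plate. rad: 0 at rest, locked; free from 0.12; 0.18 fully in, 12.5 mm at the pad, firm stop. Spring 2 N on the pad at first, 3 N fully in.
- blue_cassette_rear (a joint): Rear (+x) catch of the blue cassette: black spring lever hinged near the foot, ribbed thumb pad 20 wide x 28 high x 3 mm at its top, tooth under the top plate. Values and spring as the front one.
- white_cassette_grip (a point): Probe cassette, white head, black pads; plug-in, 40 mm wide (y), 86 high, 0.15 kg, seated in a bay. Point midway between its two thumb pads, 76 above its underside, 28.5 above the top plate; axes as test_unit. Pads face front (-x) and rear (+x), reach 14 above and below this point; outer faces 55 apart here, 60 at their top, 30 and upright when pinched. Head between: 21 thick, ends 10 above. It stays.
- toggle_tip (a point): Centre of the round end of the supply toggle, a bat-shaped lever with a red sleeve, 11 mm thick, 48 mm from its pivot to this point; it ends 5 mm beyond.
- toggle_pivot (a point): Pivot of the toggle, 6 mm above the unit's top plate. A round steel bush of 7 mm radius stands 9 mm high about it.
- supply_toggle (a joint): Supply toggle, rad: 0 = leaning 0.4 rad to the front, ON; 0.8 = leaning 0.4 rad to the rear, OFF (counts from 0.65). Starts near 0, turns about test_unit's y, needs about 2 N at its tip, stays where it is left; firm stops at both ends.
- esd_brush: Black cleaning brush lying on the bench, 27 x 157 x 10 mm, origin under its middle, long along its y. Bystander.
- dongle: Blue stick-shaped plug lying on the bench, 18 x 48 x 12 mm, origin under its middle. Bystander.
- board_2: Beige circuit module with a black thumb stick, 42 x 68 x 10 mm, lying on the bench, origin under its middle. Bystander.

How it is judged:
By the outcome, as a careful person would: the job done as asked, in the order asked, and still so for the second after the job is handed in, while the arm keeps its last pose, push and grip.
It also fails if it takes over 40 s, if anything falls off the work surface, if the arm or the gripper's body presses on something with over 40 N, if the wrist force passes 120 N, or if a joint passes its speed limit or range.

## Working session

There is one attempt and no reset: what is moved stays moved. The work goes in short steps, Python scripts to look and compute and a shell command to move; the robot and the scene stay as the last step left them, time stands still between calls to the robot, and variables do not carry over. Pictures are saved under pics/ and viewed, and the job is handed in when it is done.

```bash
ls; mkdir -p pics; python3 - <<'E'
from plant import env
import cv2, numpy as np
np.set_printoptions(precision=4,suppress=True)
s=env.state()
for k,v in s.items(): print(k,v)
for n in("top","side"):
    p=env.camera_params(n); print(n,p)
    cv2.imwrite(f"pics/{n}0.png",env.capture(n)[:,:,::-1])
E
```

```text
pics
t 0.0
qpos [-1.3498  0.2593  1.5361  0.      1.348  -0.2028]
joint_velocities [ 0.0013  0.0014  0.0003 -0.0002  0.0006  0.0008]
joint_torque [ -0.0008 -44.6031 -29.057   -0.0004   0.0118   0.    ]
tcp_pos [ 226.0983 -500.9361  303.0694]
tool_rot [ 1.9882  0.4296 -1.9882]
wrist_force [0.6071 0.3164 0.0382]
ft_torque [-0.0125 -0.0312  0.0205]
grip_width 85.28150884968949
top {'intrinsics': array([[493.2607,   0.    , 320.1641],
       [  0.    , 493.2607, 192.9716],
       [  0.    ,   0.    ,   1.    ]]), 'dist': array([-0.09,  0.  ,  0.  ,  0.  ,  0.  ]), 'R': array([[ 0.011 , -0.9999, -0.004 ],
       [-0.9833, -0.0101, -0.1816],
       [ 0.1816,  0.006 , -0.9834]]), 't': array([ 289.592 ,  528.3504, 1177.3696])}
side {'intrinsics': array([[416.5794,   0.    , 326.3045],
       [  0.    , 416.5794, 206.1361],
       [  0.    ,   0.    ,   1.    ]]), 'dist': array([-0.0786,  0.    ,  0.    ,  0.    ,  0.    ]), 'R': array([[-0.9139, -0.4059,  0.0036],
       [-0.2387,  0.5304, -0.8135],
       [ 0.3283, -0.7443, -0.5816]]), 't': array([ 582.0138,   47.4435, 1145.5448])}
```

View pics/top0.png

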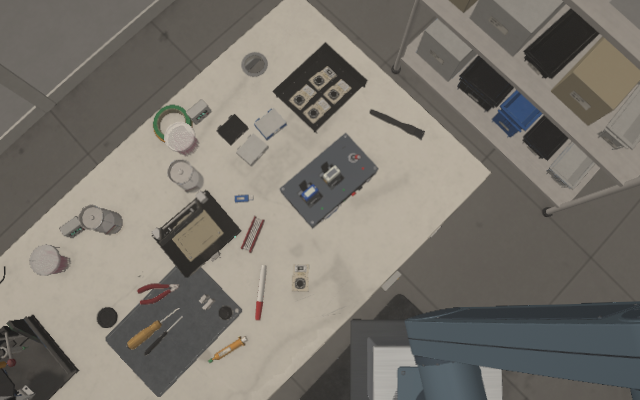

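View pics/side0.png

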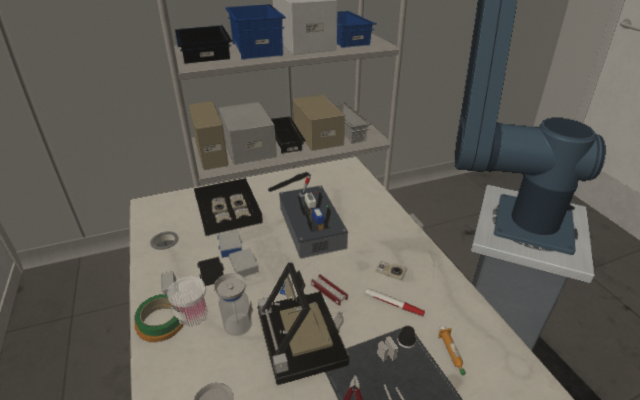

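The top view shows the unit around (329,179), with blue head at (310,191), white at (331,174) and toggle at (354,157). In the side view the unit is around (312,220). I'll zoom in next.

```bash
python3 - <<'E'
import cv2
a=cv2.imread("pics/top0.png")[120:240,260:400]; cv2.imwrite("pics/top0z.png",cv2.resize(a,None,fx=5,fy=5,interpolation=cv2.INTER_CUBIC))
a=cv2.imread("pics/side0.png")[165:265,255:375]; cv2.imwrite("pics/side0z.png",cv2.resize(a,None,fx=6,fy=6,interpolation=cv2.INTER_CUBIC))
E
```

```text
(no output)
```

View pics/top0z.png

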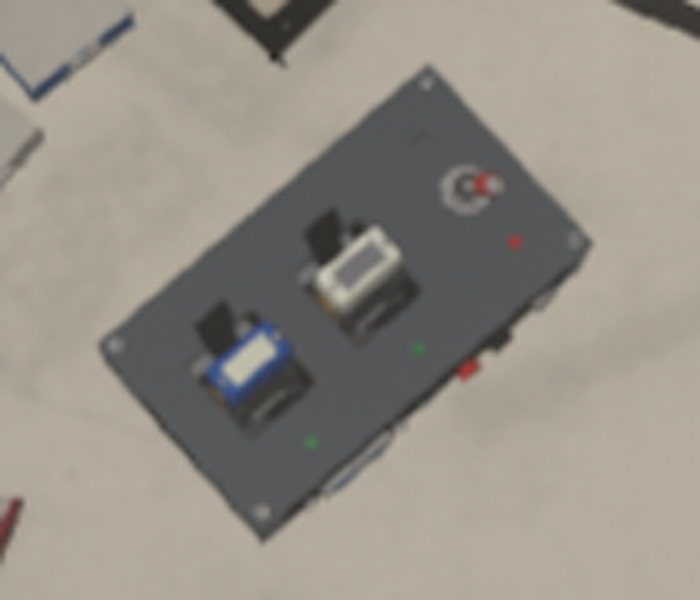

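View pics/side0z.png

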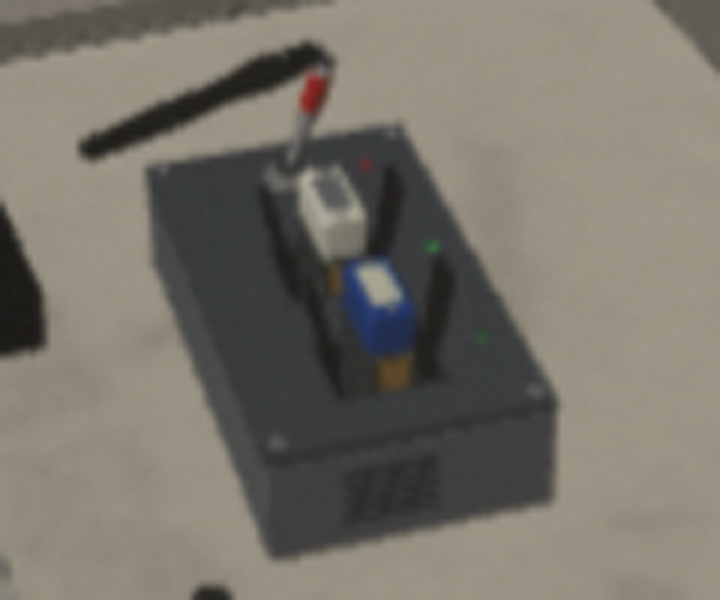

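```bash
cat > h.py <<'E'
import cv2, numpy as np
from plant import env
np.set_printoptions(precision=2,suppress=True)
def ray(cam,px):
    p=env.camera_params(cam);R=np.array(p["R"]);t=np.array(p["t"])
    u=cv2.undistortPoints(np.array(px,float).reshape(-1,1,2),np.array(p["intrinsics"]),np.array(p["dist"])).reshape(-1,2)
    d=np.c_[u,np.ones(len(u))]@R
    return -R.T@t, d/np.linalg.norm(d,axis=1)[:,None]
def plane(cam,px,z):
    c,d=ray(cam,px); return c+d*((z-c[2])/d[:,2:])
def tri(p1,p2):
    c1,d1=ray("top",[p1]);c2,d2=ray("side",[p2]);d1=d1[0];d2=d2[0]
    s=np.linalg.lstsq(np.c_[d1,-d2],c2-c1,rcond=None)[0]
    a=c1+s[0]*d1;b=c2+s[1]*d2
    return (a+b)/2,np.linalg.norm(a-b)
def proj(cam,X):
    p=env.camera_params(cam);rv=cv2.Rodrigues(np.array(p["R"]))[0]
    return cv2.projectPoints(np.array(X,float).reshape(-1,1,3),rv,np.array(p["t"]),np.array(p["intrinsics"]),np.array(p["dist"]))[0].reshape(-1,2)
E
python3 - <<'E'
from h import *
z=lambda l:(np.array(l,float)+.5)/5-.5+[260,120]
zs=lambda l:(np.array(l,float)+.5)/6-.5+[255,165]
c=z([(430,66),(590,243),(262,538),(101,345)])
P=plane("top",c,59.5);print(P)
print([np.linalg.norm(P[i]-P[(i+1)%4]) for i in range(4)],P.mean(0))
cs=zs([(150,166),(402,126),(555,400),(270,460)])
Q=plane("side",cs,59.5);print(Q);print([np.linalg.norm(Q[i]-Q[(i+1)%4]) for i in range(4)],Q.mean(0))
for n,Z,f in(("top",z,None),):
    im=cv2.imread("pics/top0.png").astype(int)
    cr=im[120:240,260:400]
    # blue mask near cassette
    b=((cr[:,:,0]-cr[:,:,2])>40).astype(np.uint8); n_,l,st,ce=cv2.connectedComponentsWithStats(b)
    for i in range(1,n_):
        if st[i,4]>20: print("blue top",st[i],ce[i]+[260,120])
    # plate mask
    m=((cr.sum(2)<330)&(cr.sum(2)>100)).astype(np.uint8)
    n_,l,st,ce=cv2.connectedComponentsWithStats(m)
    i=l[60,72] if l[60,72] else 1+np.argmax(st[1:,4])
    i=1+np.argmax(st[1:,4]);cn=max(cv2.findContours((l==i).astype(np.uint8),0,1)[0],key=cv2.contourArea).reshape(-1,2)+[260,120]
    W=plane("top",cn,59.5)[:,:2].astype(np.float32);print(cv2.minAreaRect(W))
# tops: label centres
lab=plane("top",z([(250,358),(359,263)]),67+59.5-28.5);print("labels top",lab)
print("blue head tri",tri(z([(250,360)])[0],zs([(380,284)])[0]))
print("white",tri(z([(358,263)])[0],zs([(334,193)])[0]))
print("toggle end",tri(z([(493,184)])[0],zs([(320,71)])[0]))
print("sleeve",tri(z([(484,185)])[0],zs([(313,94)])[0]))
print("bush",plane("top",z([(465,188)]),66))
E
```

```text
[[678.44 232.61  59.5 ]
 [587.48 152.81  59.5 ]
 [438.36 314.07  59.5 ]
 [533.26 394.98  59.5 ]]
[np.float64(120.99780281014678), np.float64(219.6442629904967), np.float64(124.7066952456219), np.float64(217.80873878551313)] [559.38 273.62  59.5 ]
[[675.96 233.13  59.5 ]
 [583.45 153.9   59.5 ]
 [440.88 316.29  59.5 ]
 [529.93 397.65  59.5 ]]
[np.float64(121.79572733728418), np.float64(216.0910899678412), np.float64(120.62274906191621), np.float64(219.98583292266085)] [557.56 275.24  59.5 ]
blue top [42 65 16 15 61] [308.98 192.36]
((555.7996826171875, 272.2446594238281), (132.63299560546875, 221.48214721679688), 41.86753845214844)
labels top [[520.23 320.16  98.  ]
 [567.24 268.44  98.  ]]
blue head tri (array([518.53, 319.91,  97.53]), np.float64(1.6836704735537855))
white (array([565.43, 268.34,  97.65]), np.float64(3.869113664064467))
toggle end (array([601.84, 204.7 , 114.13]), np.float64(2.1232208692439287))
sleeve (array([604.01, 208.23, 103.43]), np.float64(2.3365822676412247))
bush [[613.34 215.46  66.  ]]
```

```bash
python3 - <<'E'
from h import *
from scipy.spatial.transform import Rotation as Ro
s=env.state();R0=Ro.from_rotvec(s["tool_rot"]).as_matrix();print(R0,env.finger_overhang)
print("shelf",plane("top",[(548,212),(395,70)],300),plane("top",[(548,212),(395,70)],0))
yaw=np.radians(42.2);ux=np.array([np.cos(yaw),np.sin(yaw),0]);uy=np.array([-np.sin(yaw),np.cos(yaw),0])
C=np.array([560,274,0.])
pt=lambda x,y,z:C+x*ux+y*uy+[0,0,z]
for sg in(1,-1):
    x=np.array([0,0,-1.]);y=sg*ux;T=np.c_[x,y,np.cross(x,y)]
    print(sg,"turn deg",np.degrees(Ro.from_matrix(R0.T@T).as_rotvec()))
for nm,p in(("toggle pre, z200",pt(-60,-80,220)),):
    print(nm,p,"tool shift",R0.T@(p-s["tcp_pos"]))
# model check overlay
for cam,o,k in(("top",(260,120),5),("side",(255,165),6)):
    im=cv2.imread(f"pics/{cam}0.png")[o[1]:o[1]+100+20*(cam=='top'),o[0]:o[0]+120+20*(cam=='top')]
    im=cv2.resize(im,None,fx=k,fy=k,interpolation=cv2.INTER_CUBIC)
    pts=[pt(a*62,b*110,59.5) for a,b in((1,1),(1,-1),(-1,-1),(-1,1))]+[pt(0,y,98) for y in(62,-8)]+[pt(0,-80,65.5),pt(-18.7,-80,109.7)]+[pt(27.5*a,y,88) for a in(1,-1) for y in(62,-8)]
    for q in proj(cam,pts): cv2.circle(im,tuple(np.round((q-o+.5)*k-.5).astype(int)),3,(0,255,255),1)
    cv2.imwrite(f"pics/{cam}0o.png",im)
E
```

```text
[[-0.    0.41 -0.91]
 [ 0.   -0.91 -0.41]
 [-1.   -0.   -0.  ]] 72.6
shelf [[ 445.03 -160.3   300.  ]
 [ 740.49  140.94  300.  ]] [[ 489.78 -301.11    0.  ]
 [ 878.06   94.77    0.  ]]
1 turn deg [-107.92   -0.11    0.05]
-1 turn deg [72.08  0.04  0.1 ]
toggle pre, z200 [569.29 174.43 220.  ] tool shift [  84.15 -474.38 -590.52]
```

View pics/top0o.png

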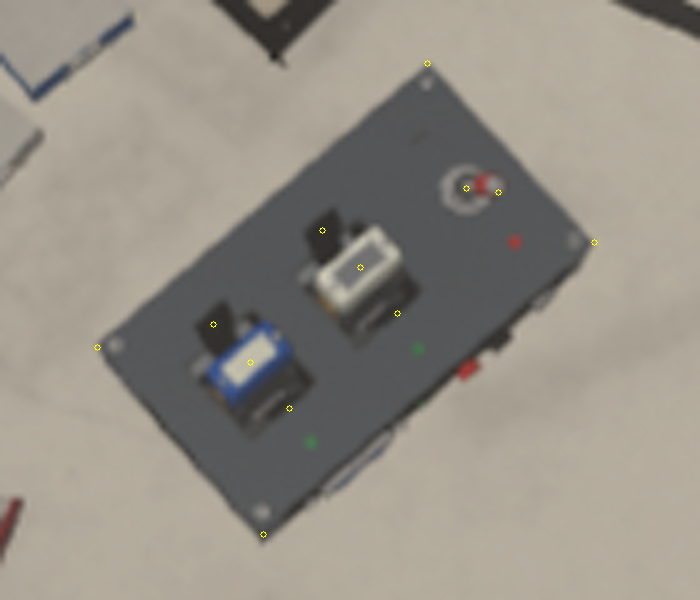

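View pics/side0o.png

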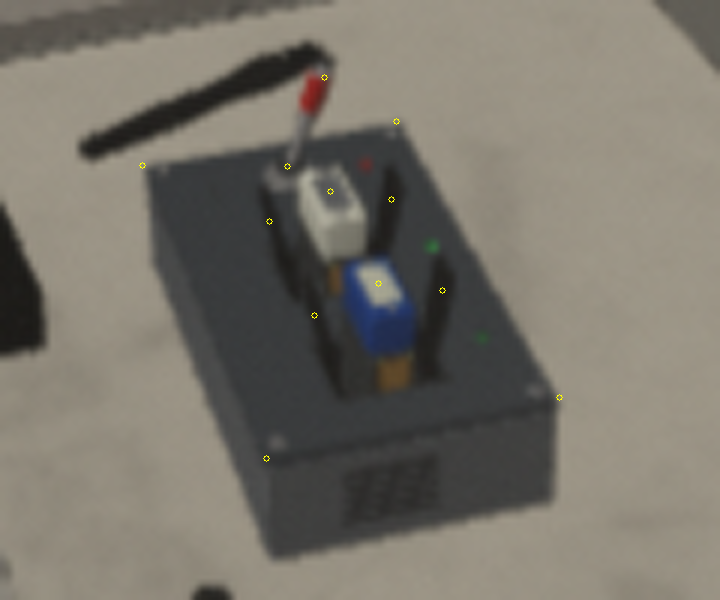

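```bash
python3 - <<'E'
from h import *
print(ray("top",[(1,1)])[0],ray("side",[(1,1)])[0])
for z in(-900,-700,-500,-300,0,300):
    p=plane("top",[(548,212)],z)[0]; print(p,proj("side",[p,[p[0],p[1],0],[p[0],p[1],300]]).ravel())
E
```

```text
[ 302.59  287.89 1254.9 ] [ 167.13 1063.68  702.79]
[ 624.02 -723.53 -900.  ] [378.39 248.67 393.17  99.89 399.53  31.89]
[ 594.19 -629.66 -700.  ] [381.11 232.6  393.69 108.15 400.45  37.51]
[ 564.36 -535.79 -500.  ] [384.35 213.4  394.25 117.18 401.46  43.73]
[ 534.52 -441.92 -300.  ] [388.26 190.07 394.86 127.12 402.57  50.63]
[ 489.78 -301.11    0.  ] [395.88 144.   395.88 144.   404.49  62.56]
[ 445.03 -160.3   300.  ] [406.77  76.87 397.05 163.81 406.77  76.87]
```

```bash
python3 -m creep '0 -40 -50 5 0 0; 0 -80 -99 15 0 0; 0 -120 -149 25 0 0; 0 -160 -199 35 0 0; 0 -200 -249 45 0 0; 0 -240 -299 55 0 0; 0 -280 -349 65 0 0; 0 -320 -398 72.1 0 0; 0 -360 -448 72.1 0 0; 0 -400 -498 72.1 0 0; 0 -440 -548 72.1 0 0; 0 -460 -573 72.1 0 0; 0 -470 -586 72.1 0 0; 0 -474 -590 72.1 0 0; 0 -474 -590 72.1 0 0' 0 40
cat >> h.py <<'E'
from scipy.spatial.transform import Rotation as Ro
yaw=np.radians(42.2);ux=np.array([np.cos(yaw),np.sin(yaw),0]);uy=np.array([-np.sin(yaw),np.cos(yaw),0])
C=np.array([560,274,0.])
pt=lambda x,y,z:C+x*ux+y*uy+np.array([0,0,z])
def where():
    s=env.state();p=np.array(s["tcp_pos"]);d=p-C;R=Ro.from_rotvec(s["tool_rot"]).as_matrix()
    f=np.array(s["wrist_force"])
    print("t",round(s["t"],2),"unit xyz",np.array([d@ux,d@uy,p[2]]),"F unit",np.array([f@ux,f@uy,f[2]]),"w",round(s["grip_width"],1),"overh",env.finger_overhang)
    print("R in unit axes\n",np.array([ux,uy,[0,0,1]])@R)
    return s,R
E
python3 -c "
from h import *
s,R=where();print(s['qpos'])
cv2.imwrite('pics/side1.png',env.capture('side')[100:300,220:420,::-1].repeat(3,0).repeat(3,1))"
```

```text
t: 1.98
tcp_pos: [568.6, 173.4, 303.2]
tool_rot: [-1.727, 0.766, 1.73]
wrist_force: [0.5, 0.5, -0.5]
grip_width: -0.0
t 1.98 unit xyz [-61.2  -80.37 303.17] F unit [ 0.67  0.06 -0.51] w -0.0 overh 72.6
R in unit axes
 [[-0. -1. -0.]
 [ 0. -0.  1.]
 [-1.  0.  0.]]
[ 0.11  0.34  1.42 -0.    1.38  2.51]
```

```bash
python3 -m creep '40 0 0 0 0 0; 90 0 0 0 0 0; 130 0 0 0 0 0; 142 0 0 0 0 0; 142 0 0 0 0 0'
python3 -c "
from h import *
s,R=where()
im=env.capture('side');cv2.imwrite('pics/side2.png',cv2.resize(np.ascontiguousarray(im[110:260,240:390,::-1]),None,fx=4,fy=4,interpolation=cv2.INTER_CUBIC))"
```

```text
t: 2.65
tcp_pos: [569.1, 172.4, 162.2]
tool_rot: [-1.726, 0.767, 1.727]
wrist_force: [0.1, -0.3, -0.1]
grip_width: 0.2
t 2.65 unit xyz [-61.54 -81.39 162.19] F unit [-0.15 -0.29 -0.08] w 0.2 overh 72.6
R in unit axes
 [[-0. -1.  0.]
 [ 0.  0.  1.]
 [-1.  0.  0.]]
```

View pics/side2.png

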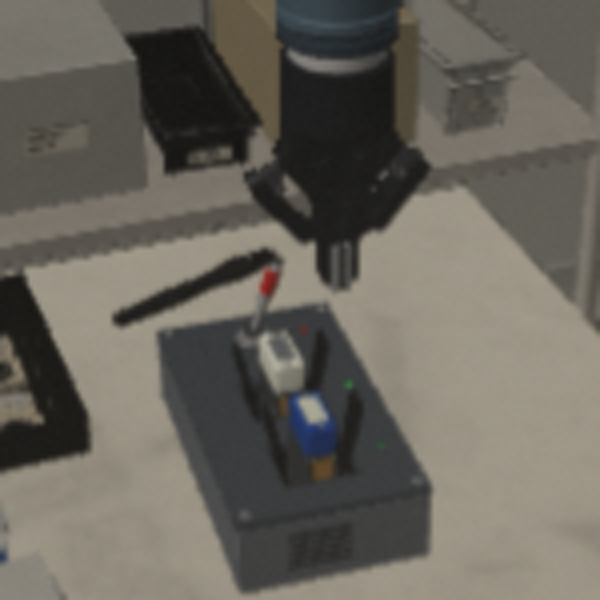

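```bash
python3 -m creep '0 -8 1 0 0 0; 0 -16 1 0 0 0; 0 -22 1 0 0 0; 0 -26 1 0 0 0; 0 -30 1 0 0 0; 0 -34 1 0 0 0; 0 -38 1 0 0 0; 0 -42 1 0 0 0; 0 -45 1 0 0 0; 0 -45 1 0 0 0'
python3 -c "
from h import *
s,R=where()
im=env.capture('side');cv2.imwrite('pics/side3.png',cv2.resize(np.ascontiguousarray(im[110:260,240:390,::-1]),None,fx=4,fy=4,interpolation=cv2.INTER_CUBIC))"
```

```text
t: 3.95
tcp_pos: [602.1, 204.6, 161.9]
tool_rot: [-1.728, 0.765, 1.727]
wrist_force: [-0.6, 0.1, -0.3]
grip_width: -0.3
t 3.95 unit xyz [-15.47 -79.7  161.85] F unit [-0.34  0.5  -0.27] w -0.3 overh 72.6
R in unit axes
 [[ 0. -1.  0.]
 [-0.  0.  1.]
 [-1. -0. -0.]]
```

View pics/side3.png

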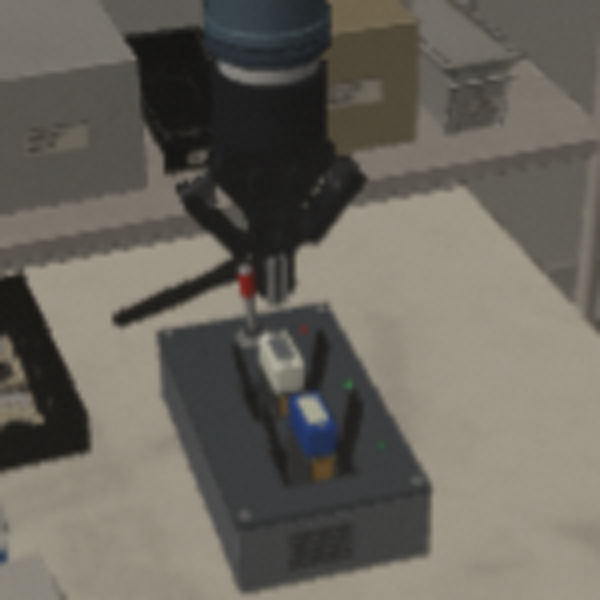

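The toggle (247,285) has moved to about upright. I'll keep pushing.

```bash
python3 -m creep '0 -3 0 0 0 0; 0 -6 0 0 0 0; 0 -6 0 0 0 0'; python3 -m creep '0 -2 0 0 0 0; 0 -3 0 0 0 0; 0 -3 0 0 0 0';
python3 -c "
from h import *
s,R=where()
im=env.capture('side');cv2.imwrite('pics/side4.png',cv2.resize(np.ascontiguousarray(im[150:230,260:340,::-1]),None,fx=7,fy=7,interpolation=cv2.INTER_CUBIC))"
```

```text
t: 4.38
tcp_pos: [606.3, 208.4, 161.7]
tool_rot: [-1.727, 0.766, 1.728]
wrist_force: [-1.0, -0.3, -1.2]
grip_width: 0.2
t: 4.75
tcp_pos: [608.4, 210.4, 161.8]
tool_rot: [-1.727, 0.766, 1.728]
wrist_force: [-1.9, -1.6, -1.1]
grip_width: -0.2
t 4.75 unit xyz [ -6.91 -79.61 161.76] F unit [-2.48  0.06 -1.13] w -0.2 overh 72.6
R in unit axes
 [[-0. -1.  0.]
 [ 0.  0.  1.]
 [-1.  0.  0.]]
```

View pics/side4.png

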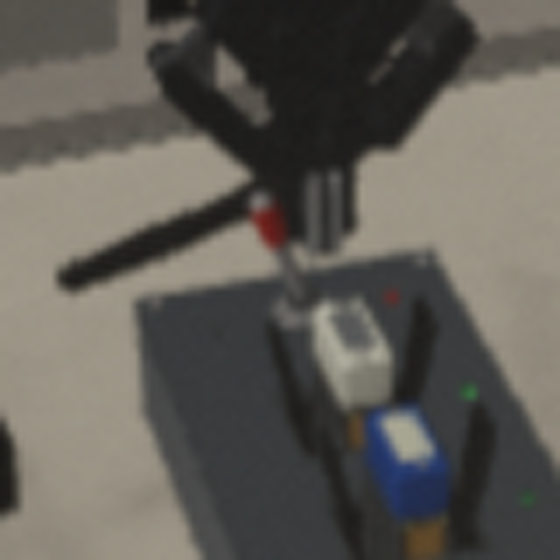

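```bash
python3 -m creep '0 -2 0 0 0 0; 0 -2 0 0 0 0'; python3 -m creep '0 -2 0 0 0 0; 0 -2 0 0 0 0';
python3 -c "
from h import *
s,R=where()
im=env.capture('side')
im=cv2.resize(np.ascontiguousarray(im[150:230,260:340,::-1]),None,fx=7,fy=7,interpolation=cv2.INTER_CUBIC)
for a in(.1,.25,.4):
    for L in(0,48): 
        q=proj('side',[pt(L*np.sin(a),-80,65.5+L*np.cos(a))])[0]; q=(q-[260,150]+.5)*7-.5;print(a,L,q)
        cv2.circle(im,tuple(q.astype(int)),3,(0,255,255),1)
cv2.imwrite('pics/side5.png',im)"
```

```text
t: 5.05
tcp_pos: [610.0, 211.9, 162.0]
tool_rot: [-1.728, 0.766, 1.727]
wrist_force: [-1.5, -0.0, -0.5]
grip_width: -0.3
t: 5.3
tcp_pos: [611.0, 212.7, 161.8]
tool_rot: [-1.727, 0.767, 1.729]
wrist_force: [-3.2, -3.1, 1.3]
grip_width: 0.1
t 5.3 unit xyz [ -3.39 -79.63 161.81] F unit [-4.48 -0.15  1.26] w 0.1 overh 72.6
R in unit axes
 [[-0. -1.  0.]
 [ 0.  0.  1.]
 [-1.  0.  0.]]
0.1 0 [300.18 298.37]
0.1 48 [284.51 197.04]
0.25 0 [300.18 298.37]
0.25 48 [266.81 202.81]
0.4 0 [300.18 298.37]
0.4 48 [249.86 210.8 ]
```

View pics/side5.png

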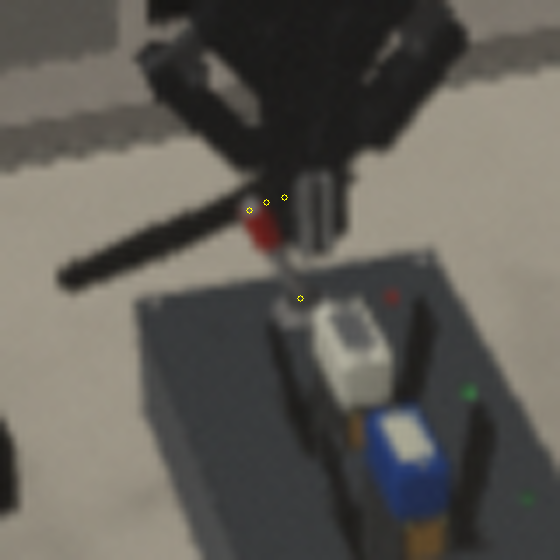

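```bash
for i in 1 ; do python3 -m creep '0 -1.5 0 0 0 0; 0 -1.5 0 0 0 0'; done; python3 -m creep '0 -1.5 0 0 0 0; 0 -1.5 0 0 0 0'
```

```text
t: 5.6
tcp_pos: [611.3, 213.0, 161.8]
tool_rot: [-1.727, 0.769, 1.731]
wrist_force: [-5.8, -6.5, 3.7]
grip_width: -0.3
t: 5.85
tcp_pos: [611.5, 213.2, 161.7]
tool_rot: [-1.726, 0.772, 1.733]
wrist_force: [-9.6, -8.6, 5.3]
grip_width: -0.1
```

Firm stop reached: the force climbs while the TCP barely moves. I'll back off and rise.

```bash
python3 -m creep '0 6 0 0 0 0; 0 18 0 0 0 0; 0 30 0 0 0 0; -30 30 0 0 0 0; -80 30 0 0 0 0; -100 30 0 0 0 0; -100 30 0 0 0 0' 85 40
python3 -c "
from h import *
s,R=where()
t=pt(0,62,s['tcp_pos'][2]); print(R.T@(t-s['tcp_pos']))
for c,o,k in(('side',(240,130),5),('top',(260,100),5)):
    im=env.capture(c);cv2.imwrite(f'pics/{c}6.png',cv2.resize(np.ascontiguousarray(im[o[1]:o[1]+120,o[0]:o[0]+130,::-1]),None,fx=k,fy=k,interpolation=cv2.INTER_CUBIC))"
```

```text
t: 6.72
tcp_pos: [593.0, 195.6, 264.7]
tool_rot: [-1.732, 0.761, 1.721]
wrist_force: [0.4, -0.1, 0.0]
grip_width: 85.1
t 6.72 unit xyz [-28.24 -80.29 264.68] F unit [ 0.2  -0.3   0.03] w 85.1 overh 72.6
R in unit axes
 [[ 0.01 -1.    0.  ]
 [-0.    0.    1.  ]
 [-1.   -0.01 -0.  ]]
[ -0.31 -28.22 142.29]
```

View pics/side6.png

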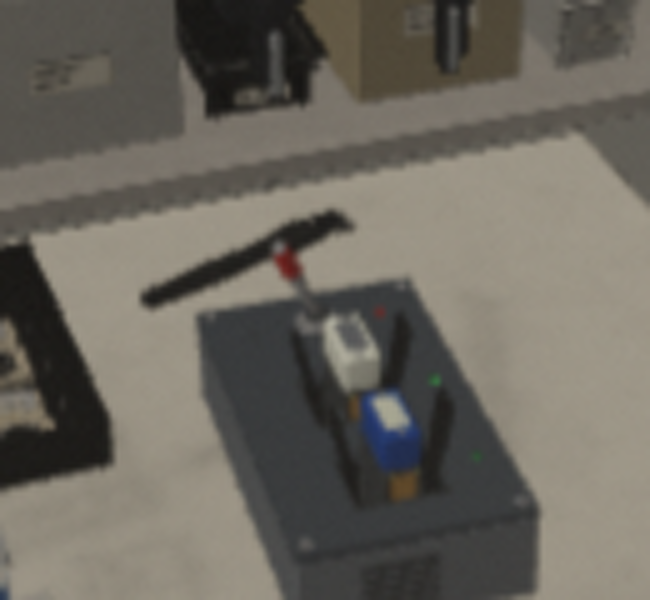

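View pics/top6.png

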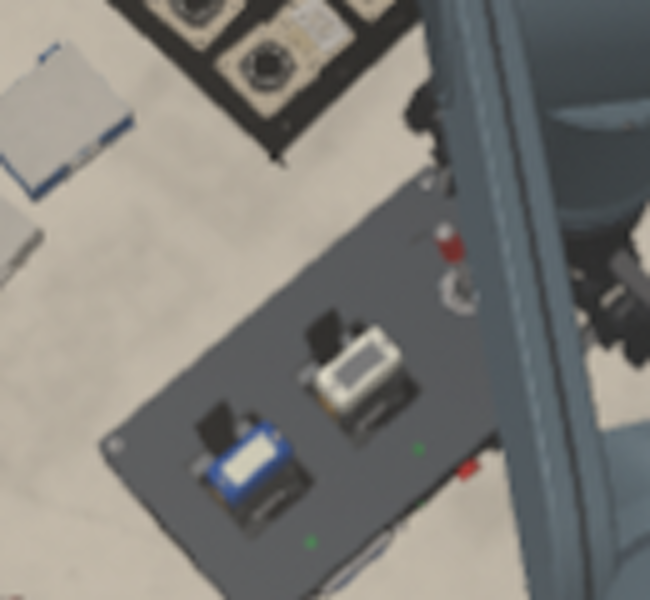

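```bash
python3 -m creep '0 -8 40 0 0 0; 0 -16 80 0 0 0; 0 -24 120 0 0 0; 0 -28 138 0 0 0; 0 -28 142 0 0 0; 0 -28 142 0 0 0; 0 -28 142 0 0 0'
python3 - <<'E'
from h import *
s,R=where()
t=pt(0,62,s['tcp_pos'][2]); print(R.T@(t-s['tcp_pos']))
print("toggle end",tri((260+445.5/5-.5,100+235.5/5-.5),(240+281.5/5-.5,130+250/5-.5)),"expect off",pt(20.6,-80,114.3))
E
```

```text
t: 7.7
tcp_pos: [517.6, 317.9, 261.8]
tool_rot: [-1.727, 0.767, 1.726]
wrist_force: [-0.2, -0.5, 0.0]
grip_width: 85.2
t 7.7 unit xyz [ -1.97  61.01 261.78] F unit [-0.51 -0.25  0.01] w 85.2 overh 72.6
R in unit axes
 [[-0. -1.  0.]
 [-0.  0.  1.]
 [-1.  0. -0.]]
[-0.   -1.97  0.99]
toggle end (array([626.87, 227.45, 110.85]), np.float64(1.8897258412689255)) expect off [629.   228.57 114.3 ]
```

```bash
python3 -m creep '0 -2.5 0.7 0 0 0; 40 -2.5 0.7 0 0 0; 80 -2.5 0.7 0 0 0; 105 -2.5 0.7 0 0 0; 115 -2.5 0.7 0 0 0; 120 -2.5 0.7 0 0 0; 120 -2.5 0.7 0 0 0'
python3 - <<'E'
from h import *
s,R=where()
for c,o,k in(('side',(240,130),5),('top',(260,100),5)):
    im=env.capture(c);cv2.imwrite(f'pics/{c}7.png',cv2.resize(np.ascontiguousarray(im[o[1]:o[1]+120,o[0]:o[0]+130,::-1]),None,fx=k,fy=k,interpolation=cv2.INTER_CUBIC))
E
```

```text
t: 8.57
tcp_pos: [518.7, 321.2, 142.7]
tool_rot: [-1.728, 0.765, 1.726]
wrist_force: [-0.4, -0.0, 0.0]
grip_width: 84.8
t 8.57 unit xyz [  1.12  62.72 142.65] F unit [-0.35  0.26  0.02] w 84.8 overh 72.6
R in unit axes
 [[ 0. -1.  0.]
 [-0.  0.  1.]
 [-1. -0. -0.]]
```

View pics/side7.png

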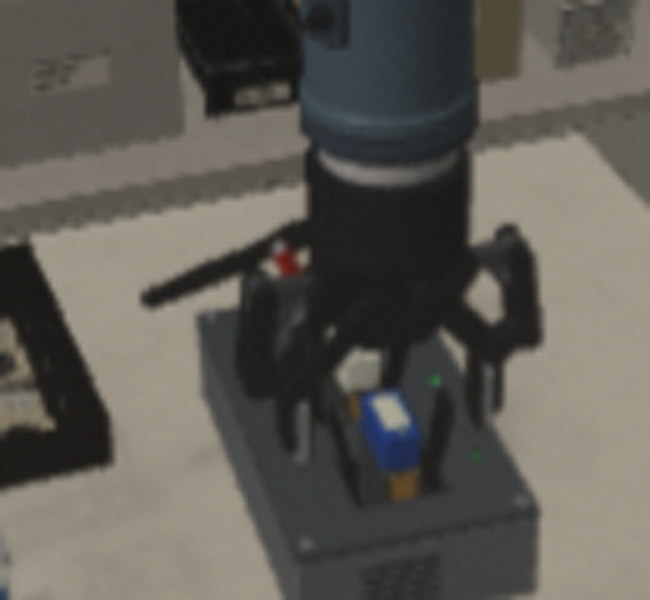

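View pics/top7.png

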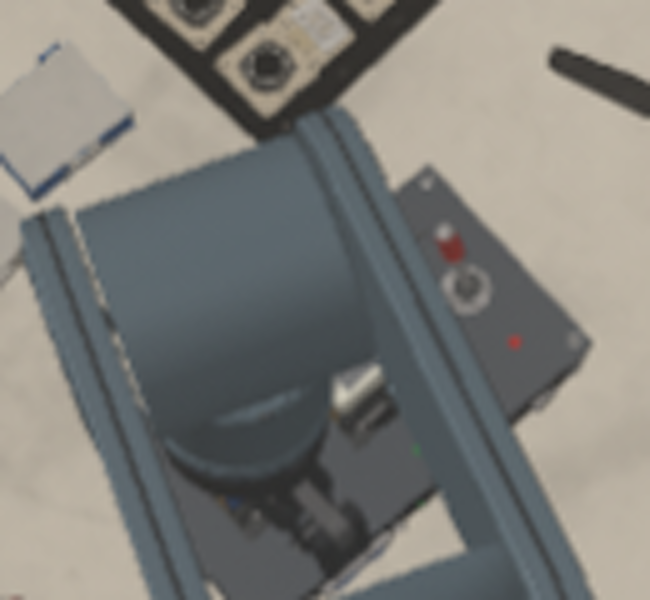

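```bash
python3 - <<'E'
from h import *
for x in(43.6,-41.4):
  for z in (70,83): print(x,z,(proj('side',[pt(x,62.7,z)])[0]-[240,130]+.5)*5-.5)
print((proj('side',[pt(0,y,98) for y in(62,42,82)])-[240,130]+.5)*5-.5)
E
```

```text
43.6 70 [306.56 473.35]
43.6 83 [305.71 452.39]
-41.4 70 [469.74 441.15]
-41.4 83 [470.1  420.39]
[[390.2  410.55]
 [378.26 387.89]
 [402.51 433.91]]
```

```bash
python3 -m creep '0 0 0 0 0 0; 0 0 0 0 0 0; 0 0 0 0 0 0; 0 0 0 0 0 0; 0 0 0 0 0 0; 0 0 0 0 0 0; 0 0 0 0 0 0; 0 0 0 0 0 0' 15 30
python3 - <<'E'
from h import *
s,R=where()
for c,o,k in(('side',(240,130),5),):
    im=env.capture(c);cv2.imwrite(f'pics/{c}8.png',cv2.resize(np.ascontiguousarray(im[o[1]:o[1]+120,o[0]:o[0]+130,::-1]),None,fx=k,fy=k,interpolation=cv2.INTER_CUBIC))
E
```

```text
t: 9.68
tcp_pos: [518.7, 321.4, 143.0]
tool_rot: [-1.728, 0.764, 1.726]
wrist_force: [-0.8, 0.1, 6.0]
grip_width: 27.4
t 9.68 unit xyz [  1.26  62.81 143.03] F unit [-0.51  0.56  6.05] w 27.4 overh 72.6
R in unit axes
 [[ 0. -1.  0.]
 [-0.  0.  1.]
 [-1. -0. -0.]]
```

View pics/side8.png

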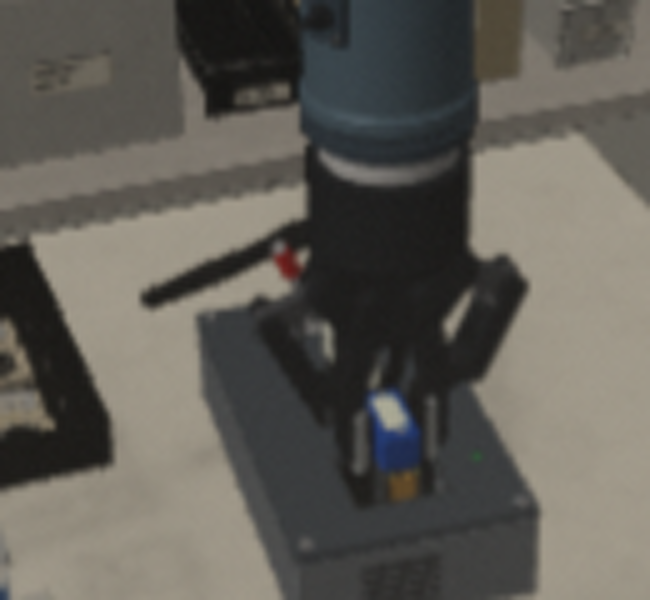

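The fingers hold both pads at 27.4 mm around the blue head (395,430), so both catches are in. I'll start the lift gently.

```bash
python3 -m creep '-2 0 0 0 0 0; -4 0 0 0 0 0; -6 0 0 0 0 0; -6 0 0 0 0 0'; python3 -c "
from h import *
where()"
```

```text
t: 10.22
tcp_pos: [518.1, 321.1, 147.9]
tool_rot: [-1.727, 0.766, 1.728]
wrist_force: [0.1, 0.3, -1.3]
grip_width: 27.4
t 10.22 unit xyz [  0.65  63.02 147.89] F unit [ 0.27  0.22 -1.31] w 27.4 overh 72.6
R in unit axes
 [[-0. -1.  0.]
 [ 0.  0.  1.]
 [-1.  0.  0.]]
```

```bash
python3 -m creep '-4 0 0 0 0 0; -8 0 0 0 0 0; -12 0 0 0 0 0; -18 0 0 0 0 0; -18 0 0 0 0 0'; python3 - <<'E'
from h import *
where()
for c,o,k in(('side',(240,130),5),):
    im=env.capture(c);cv2.imwrite(f'pics/{c}9.png',cv2.resize(np.ascontiguousarray(im[o[1]:o[1]+120,o[0]:o[0]+130,::-1]),None,fx=k,fy=k,interpolation=cv2.INTER_CUBIC))
E
```

```text
t: 10.85
tcp_pos: [518.6, 321.3, 166.8]
tool_rot: [-1.728, 0.765, 1.726]
wrist_force: [0.8, 0.0, -0.6]
grip_width: 27.1
t 10.85 unit xyz [  1.08  62.86 166.76] F unit [ 0.65 -0.53 -0.56] w 27.1 overh 72.6
R in unit axes
 [[ 0. -1.  0.]
 [-0.  0.  1.]
 [-1. -0. -0.]]
```

View pics/side9.png

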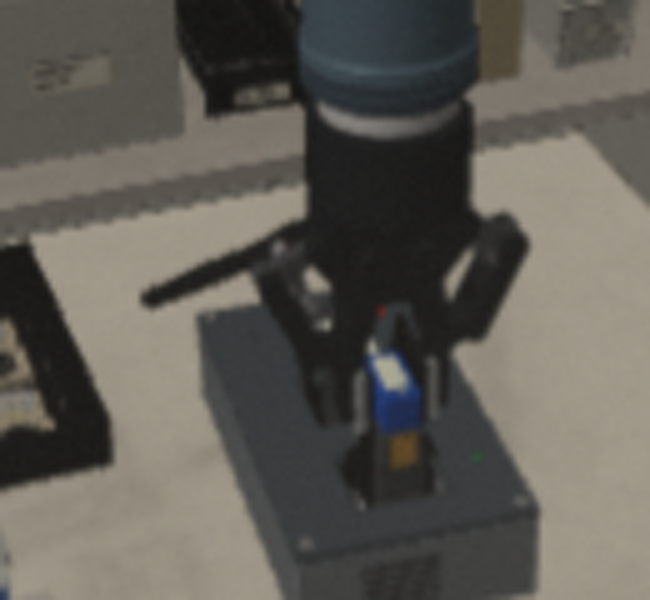

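It's rising with the gripper: the head is now at (393,385) and the lower body is emerging. I'll continue.

```bash
python3 -m creep '-6 0 0 0 0 0; -14 0 0 0 0 0; -22 0 0 0 0 0; -30 0 0 0 0 0; -40 0 0 0 0 0; -50 0 0 0 0 0; -60 0 0 0 0 0; -70 0 0 0 0 0; -80 0 0 0 0 0; -90 0 0 0 0 0; -96 0 0 0 0 0; -99 0 0 0 0 0; -100 0 0 0 0 0; -100 0 0 0 0 0; -100 0 0 0 0 0; -100 0 0 0 0 0'; python3 - <<'E'
from h import *
s,R=where(); print(s['joint_velocities'])
for c,o,k in(('side',(240,110),4),('top',(240,90),4)):
    im=env.capture(c);cv2.imwrite(f'pics/{c}10.png',cv2.resize(np.ascontiguousarray(im[o[1]:o[1]+140,o[0]:o[0]+160,::-1]),None,fx=k,fy=k,interpolation=cv2.INTER_CUBIC))
# expected underside at 76 below grip point
d=s['tcp_pos'][2]-143
for z in(12+d,88+d): print((proj('side',[pt(1,82.8,z)])[0]-[240,110]+.5)*4-.5)
E
```

```text
t: 12.9
tcp_pos: [518.1, 321.1, 265.7]
tool_rot: [-1.727, 0.766, 1.728]
wrist_force: [-0.9, -0.3, -1.2]
grip_width: 27.3
t 12.9 unit xyz [  0.58  63.04 265.68] F unit [-0.83  0.39 -1.24] w 27.3 overh 72.6
R in unit axes
 [[-0. -1.  0.]
 [ 0.  0.  1.]
 [-1.  0.  0.]]
[ 0. -0. -0.  0. -0. -0.]
[320.39 378.43]
[319.64 268.38]
```

View pics/side10.png

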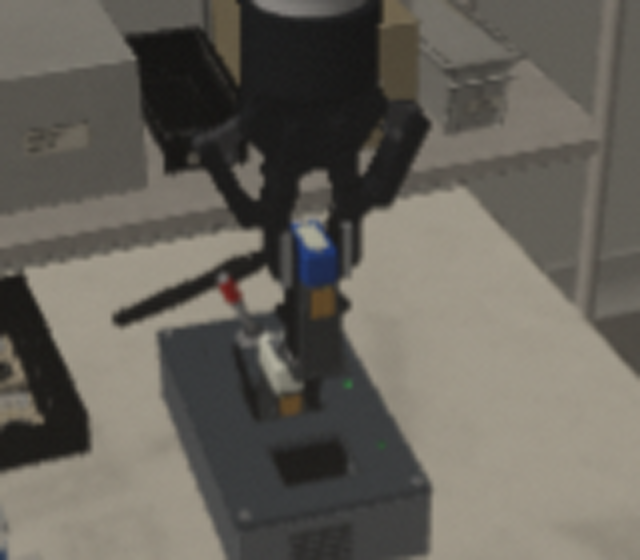

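View pics/top10.png

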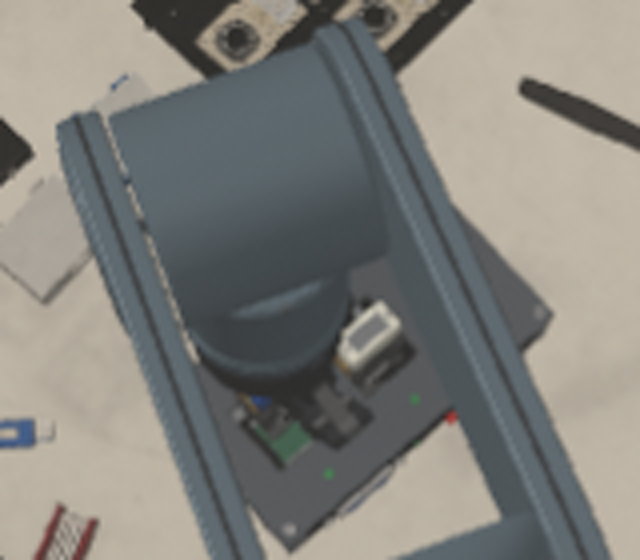

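The blue cassette hangs upright from the pinched pads, its head at (318,255). Its lower end is at about (320,378), which matches the prediction for about 75 mm above the plate. The bay at (312,460) is empty, white is seated and the toggle at (235,300) leans to the rear.

```bash
python3 -m creep '0 0 0 0 0 0; 0 0 0 0 0 0; 0 0 0 0 0 0; 0 0 0 0 0 0'; python3 -c "
from h import *
where();env.sign_off()"
```

```text
t: 13.5
tcp_pos: [518.2, 321.1, 265.9]
tool_rot: [-1.728, 0.766, 1.727]
wrist_force: [-0.7, 1.1, -1.2]
grip_width: 27.2
t 13.5 unit xyz [  0.65  63.   265.94] F unit [ 0.24  1.32 -1.17] w 27.2 overh 72.6
R in unit axes
 [[-0. -1.  0.]
 [-0.  0.  1.]
 [-1.  0. -0.]]
the job is handed in; nothing more can be done
```

I switched the supply off first, pushing the toggle rearward with closed fingers until it met its stop at about 14 N. I then pinched both catches of the blue cassette at 30 N and lifted it straight up about 123 mm. The job was handed in at 13.5 s.

**Last checks:**
- **Toggle:** the pictures show it leaning fully to the rear. Its measured end was 2–4 mm from where it should be when off, about the calibration error.
- **Blue cassette:** it is upright and still, held by the pinched pads. Its underside is about 75 mm above the unit's top, where the side view predicted it. The wrist force of about 1.2 N fits its 1.5 N weight.
- **Grip opening:** it read 27.3 mm rather than the 30 mm given for pinched pads. I put this down to give in the fingers or pads, and the catches did release.
- **Rest of the bench:** the white cassette is still seated. I saw no change in the other things; the brush and dongle were in the last pictures, but I did not check the circuit module at (300,280) again.

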